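# Scrape the sealing board clean, then bring the ball dish over it with a quarter turn

## Task

With the scraper block, wipe the three cork chips off the marble slab into the gutter along its left edge, without touching the chips with the gripper, and stand the scraper back upright on the worktop. Then lift the copper dish by its bail handle, carry it over the middle of the cleared slab and turn it a quarter turn clockwise (seen from above) so that its lip points squarely over the gutter, keeping it level all the way so that the loose steel ball never rolls out of the engraved ring. Finish still holding the dish there at rest, level, its foot a few centimetres clear above the slab, with the ball in the middle; leave the other things where they are.

Things in the scene. Friction and masses are not known exactly. Their poses are not given: they have to be found in the camera images.
- board: fixed sealing board; origin on the worktop under the middle of its marble slab, z up, yaw within 0.2 rad of 0. Slab 150 (x) by 140 (y) mm, top 24 mm above the worktop. Along its +y edge (left, from the robot) a sunken wooden gutter from y = +70 to +122 mm, 148 mm long in x, floor at z = 8 mm, low outer walls to z = 20 mm
- gutter (a point): centre of the gutter floor (board frame: 96 mm along +y, z = 8 mm), turns with the board
- scraper_center (a point): middle of the loose scraper block, half-way up (35 mm above its underside), z up. Pale wooden grip 92 mm (x) by 20 mm (y), from 25 to 70 mm above the underside: pinch it across y. Stands upright on the worktop, left or right of the board
- scraper: the same scraper block, about 180 g, origin at the centre of its underside. Black rubber foot 120 mm (x, the long scraping edge) by 30 mm (y) by 22 mm high, on it a steel strip 24 mm wide in y up to 25 mm, then the grip
- dish_center (a point): middle of the loose copper dish with its bail handle, half-way up (50 mm above its underside), on its axis, z up. A flat arch spans it along y: uprights at y = +-57 mm, on top a dark wooden grip along y, 62 mm long, 16 mm thick (x), 24 mm tall, its centre 38 mm above this point: pinch it across x. The lip, a flat rounded tab, sticks out along -x
- dish: the same dish, about 260 g, origin at the centre of its underside. 116 mm across, bowl 25 mm high, 100 mm with the handle; inside an inverted shallow cone, 6 degrees steep inside an engraved ring of 25 mm radius, 14 outside. Stands on the worktop on the other side of the board from the scraper, lip towards the robot (yaw within 0.2 rad of 0)
- dish_lip (a point): end of the dish's lip, 80 mm from the dish's axis along its -x, 23 mm above its underside
- ball_center (a point): centre of the loose steel ball, 24 mm across, 57 g, that lies in the middle of the dish (its underside 8 mm above the dish's underside) under the handle; it rolls if the dish is jerked or tilted
- chip_0_center (a point): centre of loose cork chip 1 of 3, 18 by 12 mm, 8 mm thick, lying on the slab within about 40 mm of its middle in x and from -16 to +34 mm in y of the board frame
- chip_1_center (a point): centre of loose cork chip 2 of 3, 15 by 15 mm, 8 mm thick, lying on the slab within about 40 mm of its middle in x and from -16 to +34 mm in y of the board frame
- chip_2_center (a point): centre of loose cork chip 3 of 3, 14 by 19 mm, 8 mm thick, lying on the slab within about 40 mm of its middle in x and from -16 to +34 mm in y of the board frame
- chip_0: the same cork chip, origin at its underside
- chip_1: the same cork chip, origin at its underside
- chip_2: the same cork chip, origin at its underside
- brass_stopper: bystander: brass bottle stopper standing on its head, 42 mm wide, 38 mm tall; origin at its underside
- standing_cork: bystander: cork standing upright, 24 mm wide, 44 mm tall; origin at its underside
- small_dropper: bystander: small dropper bottle, 31 mm wide, 102 mm tall; origin at its underside
- cutter: bystander: foil cutter lying flat, 35 by 64 by 16 mm; origin at its underside
- pourer: bystander: pourer standing, 27 mm wide, 64 mm tall; origin at its underside
Not all that is in view belongs to the job. Several things look just like the dish: the one meant starts farthest to the robot's right.

How it is judged:
By the outcome, as a careful person would: the job done as asked, in the order asked, and still so for the second after the job is handed in, while the arm keeps its last pose, push and grip.
It also fails if it takes over 72 s, if anything falls off the work surface, if the arm or the gripper's body presses on something with over 40 N, if the wrist force passes 120 N, or if a joint passes its speed limit or range.

## Robot

A 6-joint arm with a two-finger parallel gripper is mounted at the origin on a cart in front of the work surface, level with it; the furniture and walls round the work are solid. World frame = base frame: x ahead of the robot, y to its left, z up, the work surface at z = 0. Lengths are in mm, angles in rad, forces in N, time in s.
With the tool pointing down it reaches from about 275 to 750 mm from the base axis. Payload 10.2 kg.
Tool frame: the origin (TCP) lies midway between the tips of the shut fingers; the grasp point (between the pads) lies 19 mm behind it; z points along the fingers, y is the direction in which the jaws open and shut (so a half turn about z gives the same grasp; the last joint's range is limited). The gripper opens to 85 mm and grips with 20 to 120 N. Pads are 22 mm wide; open, the fingers measure 114 mm over their backs; the gripper's body (76 mm by 85 mm) begins 54 mm behind the grasp point. The pads swing forward as they close: fully open they stand 13 mm farther back than shut.
Start: joints at [-1.479, 0.313, 1.498, -0, 1.331, -0.223], TCP at [162.541, -499.211, 231.294] pointing down, gripper open.
Joint ranges: [-2.94, 2.94], [-0.97, 2.17], [0.19, 2.56], [-1.23, 4.37], [0.02, 3.11], [-2.88, 2.88]. Speed limits (rad/s): [2.39, 2.39, 3.01, 3.14, 3.14, 3.14].

## Interface

Orientations are given as a unit quaternion [w, x, y, z].
In Python, from rig import sense, optics, ctrl gives the robot as it stands.
- The arm moves only by the tool play_rows, never from a script. Its argument "plan" is a list of rows, each a list of 7 numbers: the shift along the world's x, y, z in mm, then the turn, a rotation vector about the world's x, y, z in rad, then the opening, from -1 (shut) to 1 (fully open), so that 0 is half open. A call has 1 to 5 rows; each row shifts and turns the pose as measured when the row begins; what a row does not reach is not made up. A row lasts 1/12 s, in which the tool goes at most 41.7 mm and 7.16 degrees, less where a joint would pass 70% of its speed; a pose out of reach is approached as far as the arm can. A call is refused whole if a number of a shift passes 41.7 or a number of a turn 0.125, either way. A call with a gripper value outside its range is refused whole. The fingers move at their own pace and stop on an object; "grip_force" is the grip in N (left out, the last holds). Time passes only in rows, so rows that do not move let the fingers close. It gives the time, the measured TCP pose, the force and the opening at its end, in the units of the state.
- sense(): the state, without advancing time (a new reading comes with each control period).
- optics.capture(name): name is "scene" or "top" or "wrist"; returns a dict with "img" (420x560x3 uint8, blue, green, red), "fx", "fy", "cx", "cy" (pixels), "dist" ([k1, k2, p1, p2, k3] as OpenCV has them; the pictures are not rectified), "world_to_cam" (4x4, takes a point from world to camera coordinates). Camera axes: x right, y up, looking along -z (the intrinsics and any distortion apply to the point x, -y, -z); pixel columns grow to the right and rows downward; lengths in mm; the calibration is good to about 2 mm. A picture is of the moment at which its call begins. There is no depth.
- ctrl.finish_job(): hands the job in, once; it reports no verdict.
The state is a dict: "time_s": time; "joints": joint angles; "dq": joint speeds; "tau": joint torques, N m; "eef_pos": TCP position; "ee_rot": TCP orientation; "force": force on the tool from outside, world axes, zero at the start; "wrist_torque": the same for the moment, N m; "grip_width": opening from 0.0 (shut) to 1.0 (fully open).
Only numpy, scipy, OpenCV 4.12 (cv2) and the standard library are available. Lean on these libraries where they do the work, as an engineer would, in place of code of your own. Each camera call takes 0.05 s, during which the arm holds its last target. There are 200 camera calls.

## Working session

There is one attempt and no reset: what is moved stays moved. The work goes in short steps, Python scripts to look and compute and a tool call to move; the robot and the scene stay as the last step left them, time stands still between calls to the robot, and variables do not carry over. Pictures are saved under pics/ and viewed, about 8 in all and at most 12, crops included, and the job is handed in when it is done.

Besides the shell and the picture viewer there is one more tool, called after "Request:" in YAML: its name, and indented under it one key for each argument. play_rows: Moves the arm, as the interface text tells. Its arguments: {"type":"object","properties":{"plan":{"type":"array"},"grip_force":{"type":"number"}},"required":["plan"]}

```bash
mkdir -p pics; ls; cat > h.py <<'E'
import numpy as np, cv2
from rig import sense, optics, ctrl
def ray(c,u,v):
    K=np.array([[c['fx'],0,c['cx']],[0,c['fy'],c['cy']],[0,0,1.]])
    p=cv2.undistortPoints(np.array([[[u,v]]],float),K,np.array(c['dist'],float))[0,0]
    M=np.array(c['world_to_cam']);R=M[:3,:3];o=-R.T@M[:3,3]
    return o,R.T@np.array([p[0],-p[1],-1.])
def onz(c,u,v,z):
    o,d=ray(c,u,v);return o+d*(z-o[2])/d[2]
def proj(c,P):
    M=np.array(c['world_to_cam']);q=M[:3,:3]@np.array(P,float)+M[:3,3]
    K=np.array([[c['fx'],0,c['cx']],[0,c['fy'],c['cy']],[0,0,1.]])
    return cv2.projectPoints(np.array([[q[0],-q[1],-q[2]]]),np.zeros(3),np.zeros(3),K,np.array(c['dist'],float))[0][0,0]
E
python3 - <<'E'
from h import *
import pickle
for n in ['scene','top','wrist']:
    c=optics.capture(n);cv2.imwrite(f'pics/{n}0.png',c['img']);pickle.dump(c,open(n+'0.pkl','wb'))
    M=np.array(c['world_to_cam']);print(n,c['fx'],-M[:3,:3].T@M[:3,3],onz(c,280,210,0))
print(sense())
E
```

```text
pics
scene 427.87724518198456 [-309.13624025  580.57699369 1178.55500612] [582.82111626 150.56268186   0.        ]
top 437.7263977249955 [ 340.99414971  151.69395431 1638.71237041] [552.60114489 133.63292307   0.        ]
wrist 295.0575886223907 [ 235.59161231 -474.37760088  374.02324853] [ 116.89360297 -518.85630919    0.        ]
{'time_s': 0.15, 'joints': array([-1.47936594e+00,  3.13305919e-01,  1.49826731e+00,  1.38546699e-05,
        1.33101639e+00, -2.23396010e-01]), 'dq': array([ 0.00175011, -0.00120915, -0.00052652, -0.00065686, -0.00117648,
       -0.00221861]), 'tau': array([ 7.18599986e-04, -4.12373614e+01, -2.59796995e+01, -2.46561594e-04,
        3.22461856e-03, -2.45061904e-05]), 'eef_pos': array([ 162.54201892, -498.9939125 ,  230.87271823]), 'ee_rot': array([-4.96951778e-04,  9.87636240e-01,  1.56762269e-01,  3.95809424e-05]), 'force': array([-0.47699915, -0.63947472, -0.29674666]), 'wrist_torque': array([-0.0514181 ,  0.00799384,  0.00089308]), 'grip_width': 1.000246817679915}
```

View pics/top0.png

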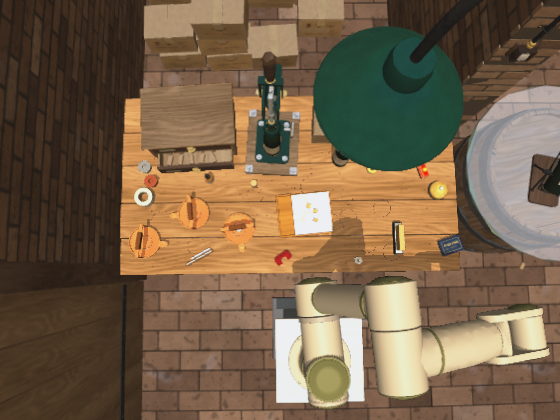

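View pics/scene0.png

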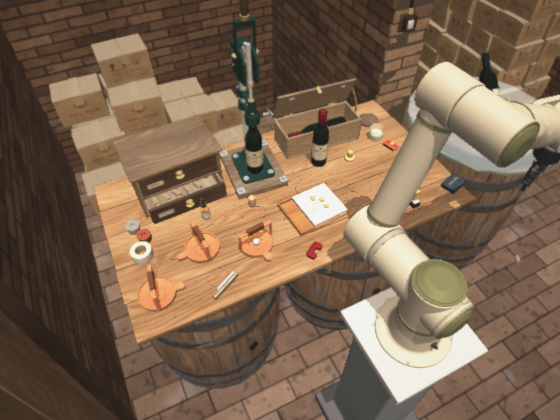

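Three copper dishes could be the target: top pixels (145,241), (193,212) and (239,229). The one farthest to the robot's right is (239,229), and its lip faces the robot. The scraper is at (398,237). I'll check with one close crop.

```bash
python3 - <<'E'
from h import *
import pickle
t=pickle.load(open('top0.pkl','rb'));s=pickle.load(open('scene0.pkl','rb'))
a=cv2.resize(t['img'][180:280,210:343],None,fx=6,fy=6,interpolation=cv2.INTER_CUBIC)[:600,:400*2]
cv2.imwrite('pics/cropA.png',a)
b=cv2.resize(t['img'][205:275,355:425],None,fx=5.7,fy=5.7,interpolation=cv2.INTER_CUBIC)
d=cv2.resize(s['img'][170:280,230:360],None,fx=4,fy=4,interpolation=cv2.INTER_CUBIC)
h=max(b.shape[0],d.shape[0]);f=np.zeros((h,b.shape[1]+d.shape[1],3),np.uint8)
f[:b.shape[0],:b.shape[1]]=b;f[:d.shape[0],b.shape[1]:]=d
f=cv2.resize(f,None,fx=.86,fy=.86)
cv2.imwrite('pics/cropB.png',f);print(a.shape,f.shape)
E
```

```text
(600, 798, 3) (378, 790, 3)
```

View pics/cropA.png

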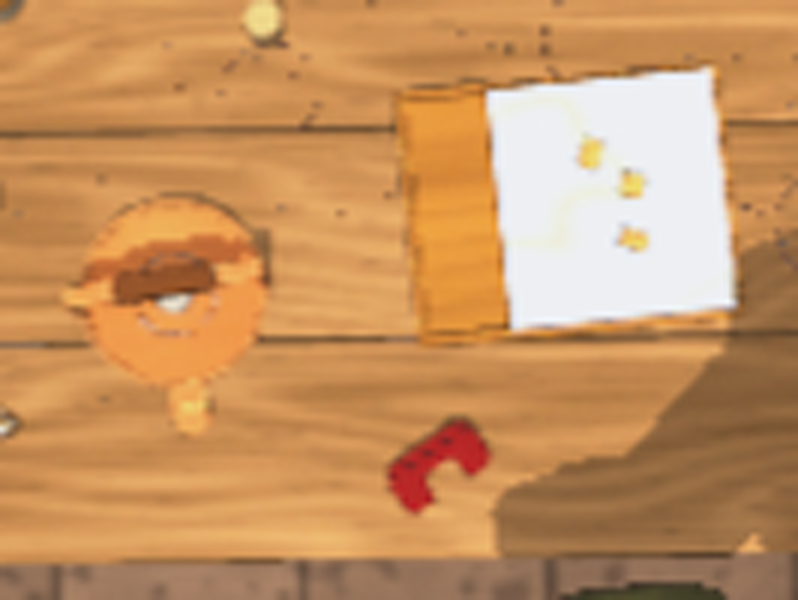

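View pics/cropB.png

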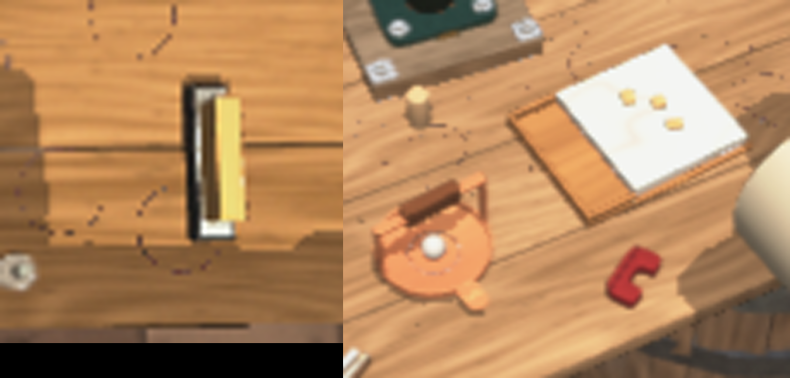

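```bash
python3 - <<'E'
from h import *
import pickle
t=pickle.load(open('top0.pkl','rb'));s=pickle.load(open('scene0.pkl','rb'))
A=lambda u,v,z:onz(t,210+(u+.5)/6-.5,180+(v+.5)/6-.5,z)
B=lambda u,v,z:onz(t,355+(u+.5)/4.902-.5,205+(v+.5)/4.902-.5,z)
C=lambda u,v,z:onz(s,230+(u-343.1)/3.44-.4,170+v/3.44-.4,z)
np.set_printoptions(precision=1,suppress=True)
P=np.array([A(u,v,24) for u,v in[(487,92),(713,68),(737,303),(510,330)]]);print('slab',P,P.mean(0))
e=(P[0]-P[1]+P[3]-P[2])/2;print('yaw',np.arctan2(-e[0],e[1]),np.linalg.norm(e)); e=(P[0]+P[1]-P[2]-P[3])/2;print(np.arctan2(e[1],e[0]),np.linalg.norm(e))
P=np.array([C(u,v,24) for u,v in[(557,95),(668,44),(746,135),(638,192)]]);print('slab scene',P.mean(0))
print('chips',[A(u,v,32) for u,v in[(590,153),(632,184),(632,238)]],[C(u,v,32) for u,v in[(628,97),(658,102),(675,124)]])
# dish bowl rim
print('rim c',A(177,289,25),'rim L/R',A(83,289,25),A(270,289,25),'lip',A(190,432,23))
print('grip',A(164,280,100),'ends',A(115,285,100),A(215,278,100),'ball',A(174,300,20),C(433,246,20))
print('scr top',[B(u,v,70) for u,v in[(217,97),(242,97),(245,220),(217,220)]],B(230,158,70))
print('foot left',B(185,85,22),B(189,237,22), 'foot right bottom',B(236,238,22))
print('cutter',A(440,465,8),'cork',A(263,20,44))
E
```

```text
slab [[605.8  92.9  24. ]
 [619.1 -48.4  24. ]
 [472.  -59.1  24. ]
 [457.2  81.3  24. ]] [538.5  16.7  24. ]
yaw 0.09937648132271455 141.56318282776886
0.0751111344375362 148.28569250157406
slab scene [533.   17.9  24. ]
chips [array([565.5,  30.2,  32. ]), array([545.8,   4.7,  32. ]), array([512.3,   5.5,  32. ])] [array([559.6,  32.5,  32. ]), array([539.9,   7.6,  32. ]), array([506. ,   6.7,  32. ])]
rim c [485.2 286.2  25. ] rim L/R [485.9 344.2  25. ] [484.4 228.9  25. ] lip [397.3 278.7  23. ]
grip [483.9 287.6 100. ] ends [481.3 316.4 100. ] [484.7 257.6 100. ] ball [478.8 288.5  20. ] [480.9 289.4  20. ]
scr top [array([ 485.4, -294.4,   70. ]), array([ 485.2, -313. ,   70. ]), array([ 394.7, -310.9,   70. ]), array([ 395. , -290.2,   70. ])] [ 440.3 -301.9   70. ]
foot left [ 499.4 -284.    22. ] [ 384.3 -281.9   22. ] foot right bottom [ 382.9 -317.5   22. ]
cutter [375.4 125.4   8. ] cork [649.3 231.1  44. ]
```

The crops show:
- **Dish:** the rightmost one, with its axis at crop A (177,289), lip end at (190,432) and the ball in the middle.
- **Chips:** at (590,153), (632,184) and (632,238) on the slab.
- **Scraper:** upright, with the top of its grip at crop B (230,158).

Now I'll move.

Request:
play_rows:
  plan:
    - [32,22,0,0,0,-0.07,1]
    - [32,22,0,0,0,-0.07,1]
    - [32,22,0,0,0,-0.07,1]
    - [32,22,0,0,0,-0.07,1]
    - [32,22,0,0,0,-0.065,1]

```text
time_s: 0.57
eef_pos: [322.1, -387.6, 229.1]
ee_rot: [-0.002, 1.0, -0.028, -0.001]
force: [0.4, -0.8, 0.4]
grip_width: 0.999
```

Request:
play_rows:
  plan:
    - [28,22,-4,0,0,0,1]
    - [28,22,-4,0,0,0,1]
    - [25,20,-4,0,0,0,1]
    - [15,10,-4,0,0,0,1]
    - [0,0,0,0,0,0,1]

```text
time_s: 0.98
eef_pos: [426.3, -304.2, 211.9]
ee_rot: [-0.002, 1.0, -0.027, -0.001]
force: [-0.1, 0.2, -0.4]
grip_width: 1.0
```

```bash
python3 - <<'E'
from h import *
import pickle
c=optics.capture('wrist');pickle.dump(c,open('w1.pkl','wb'));cv2.imwrite('pics/w1.png',c['img'])
for z in(0,70):print(proj(c,[440,-301,z]))
E
```

```text
[274.30097612 165.15063864]
[273.65739408 177.71239119]
```

View pics/w1.png

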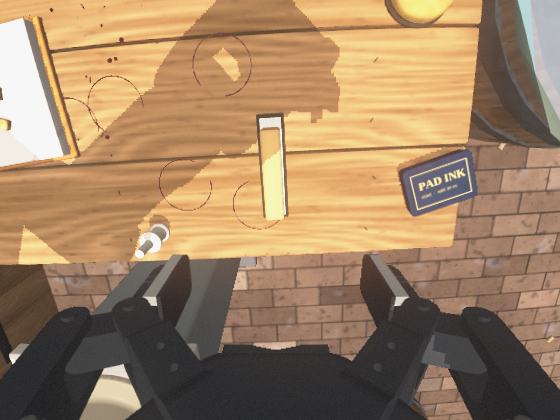

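```bash
python3 - <<'E'
from h import *
import pickle
c=pickle.load(open('w1.pkl','rb'));np.set_printoptions(precision=1,suppress=True)
for p in[(260,128),(279,127),(284,218),(266,219)]:print(onz(c,*p,70))
for p in[(257,115),(283,114),(288,215)]:print('foot',onz(c,*p,22))
g=c['img'][100:235,240:305]
hsv=cv2.cvtColor(g,cv2.COLOR_BGR2HSV)
print(sense()['eef_pos'])
cv2.imwrite('pics/w1c.png',cv2.resize(g,None,fx=4,fy=4))
E
```

```text
[ 488.5 -290.8   70. ]
[ 488.4 -308.7   70. ]
[ 397.2 -309.3   70. ]
[ 397.  -290.7   70. ]
foot [ 500.  -285.6   22. ]
foot [ 499.5 -313.9   22. ]
foot [ 382.9 -314.5   22. ]
[ 425.4 -305.1  212.2]
```

View pics/w1c.png

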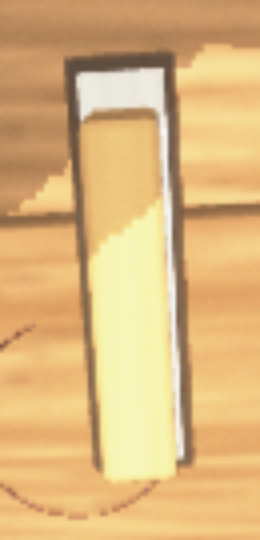

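Request:
play_rows:
  plan:
    - [8.5,2.5,-35,0,0,0.027,1]
    - [8.5,2.5,-35,0,0,0.027,1]
    - [0,0,-35,0,0,0,1]
    - [0,0,-25,0,0,0,1]
    - [0,0,0,0,0,0,1]

```text
time_s: 1.45
eef_pos: [440.3, -303.9, 80.2]
ee_rot: [0.001, 1.0, 0.0, 0.001]
force: [-0.4, -0.3, -1.5]
grip_width: 1.002
```

Request:
play_rows:
  plan:
    - [2,3.5,-25,0,0,0,1]
    - [0,0,-17,0,0,0,1]
    - [0,0,0,0,0,0,1]
    - [0,0,0,0,0,0,-1]
    - [0,0,0,0,0,0,-1]
  grip_force: 60

```text
time_s: 1.87
eef_pos: [441.0, -305.8, 42.7]
ee_rot: [0.003, 1.0, -0.002, 0.003]
force: [0.2, 0.8, 0.3]
grip_width: 0.75
```

Request:
play_rows:
  plan:
    - [0,0,0,0,0,0,-1]
    - [0,0,0,0,0,0,-1]
    - [0,0,0,0,0,0,-1]
    - [0,0,0,0,0,0,-1]
    - [0,0,0,0,0,0,-1]

```text
time_s: 2.28
eef_pos: [442.4, -308.4, 48.4]
ee_rot: [0.006, 1.0, -0.003, 0.005]
force: [-0.0, -0.4, -1.4]
grip_width: 0.218
```

Request:
play_rows:
  plan:
    - [0,0,0,0,0,0,-1]
    - [0,0,0,0,0,0,-1]

```text
time_s: 2.45
eef_pos: [442.4, -308.3, 48.6]
ee_rot: [0.006, 1.0, -0.003, 0.005]
force: [-0.6, 1.1, -2.6]
grip_width: 0.219
```

```bash
python3 - <<'E'
from h import *
s=sense();print(s['eef_pos'],s['ee_rot'],s['force'],s['wrist_torque'],s['grip_width'],s['dq'])
c=optics.capture('wrist');cv2.imwrite('pics/w2.png',c['img'])
s=sense();print(s['eef_pos'],s['ee_rot'],s['force'],s['grip_width'])
E
```

```text
[ 442.4061507  -308.32131427   48.5658064 ] [ 0.00635564  0.99996144 -0.00263511  0.00545713] [-0.6219908   1.0704509  -2.59975549] [0.00481466 0.02424945 0.02077565] 0.21865724261472572 [ 6.23069897e-04 -2.17834288e-05  3.16770735e-03 -7.89296046e-04
  1.93581095e-03 -1.89807446e-04]
[ 442.40658246 -308.32216906   48.54391446] [ 0.0063428   0.99996159 -0.00262885  0.00544817] [-0.01581223  0.84279326 -1.53297133] 0.22040513287506952
```

View pics/w2.png

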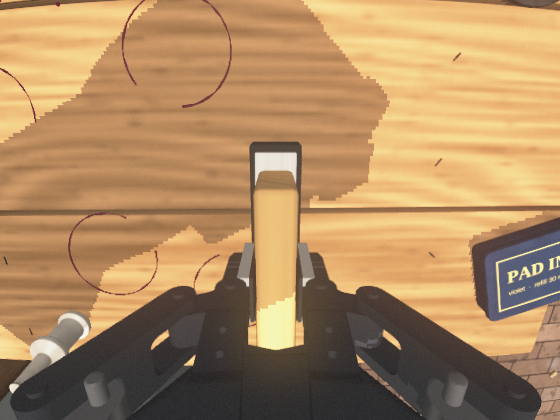

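Gripped across y, but about 12 mm higher than planned. I'll regrip lower with the tilt corrected.

Request:
play_rows:
  plan:
    - [0,0,0,0,0,0,-0.1]
    - [0,0,0,0.006,0.005,0.003,-0.1]
    - [0,0,-6,0.006,0.005,0.003,-0.1]
    - [0,0,-6,0,0,0,-0.1]
    - [0,0,0,0,0,0,-0.1]

```text
time_s: 2.92
eef_pos: [442.5, -308.4, 35.5]
ee_rot: [-0.0, 1.0, 0.001, 0.0]
force: [-0.9, -0.5, -0.1]
grip_width: 0.449
```

Request:
play_rows:
  plan:
    - [0,0,0,0,0,0,-1]
    - [0,0,0,0,0,0,-1]
    - [0,0,0,0,0,0,-1]
    - [0,0,0,0,0,0,-1]
  grip_force: 80

```text
time_s: 3.25
eef_pos: [442.5, -308.3, 34.9]
ee_rot: [-0.0, 1.0, 0.001, -0.0]
force: [-0.4, -0.5, -0.7]
grip_width: 0.223
```

Request:
play_rows:
  plan:
    - [0,0,5,0,0,0,-1]
    - [0,0,15,0,0,0,-1]
    - [0,0,25,0,0,0,-1]
    - [0,0,25,0,0,0,-1]
    - [0,0,0,0,0,0,-1]

```text
time_s: 3.67
eef_pos: [441.2, -307.0, 107.2]
ee_rot: [-0.002, 1.0, 0.001, -0.002]
force: [1.2, -0.7, -1.1]
grip_width: 0.22
```

Request:
play_rows:
  plan:
    - [8,18,0,0,0,0.02,-1]
    - [13,36,0,0,0,0.02,-1]
    - [13,36,0,0,0,0.02,-1]
    - [13,36,0,0,0,0.02,-1]
    - [13,36,0,0,0,0.01,-1]

```text
time_s: 4.08
eef_pos: [500.5, -145.6, 107.7]
ee_rot: [-0.0, 0.999, 0.042, -0.001]
force: [0.2, 0.0, -1.6]
grip_width: 0.221
```

Request:
play_rows:
  plan:
    - [13,36,0,0,0,0,-1]
    - [12,34,0,0,0,0,-1]
    - [10,22,0,0,0,0,-1]
    - [4,12,0,0,0,0,-1]
    - [0,0,0,0,0,0,-1]

```text
time_s: 4.5
eef_pos: [540.1, -28.8, 105.5]
ee_rot: [-0.002, 0.999, 0.046, -0.002]
force: [-0.5, -0.2, -2.5]
grip_width: 0.223
```

```bash
python3 - <<'E'
from h import *
c=optics.capture('wrist');cv2.imwrite('pics/w3.png',c['img'])
import pickle;pickle.dump(c,open('w3.pkl','wb'))
s=sense();print(s['eef_pos'],s['ee_rot'],s['force'],s['grip_width'])
E
```

```text
[539.79159963 -29.80860609 105.45557352] [-0.0014076   0.99895579  0.04559719 -0.002499  ] [ 0.11305911 -0.2349909  -2.83956979] 0.225194315956977
```

View pics/w3.png

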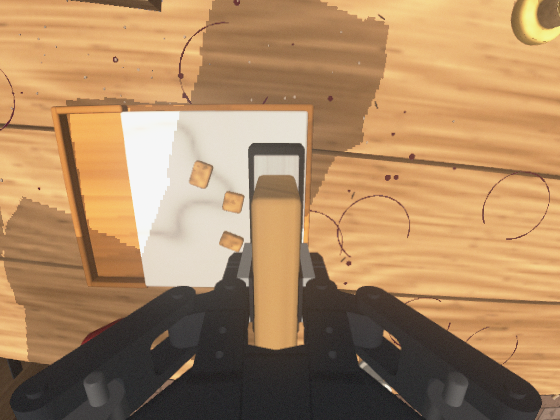

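```bash
python3 - <<'E'
from h import *
import pickle
c=pickle.load(open('w3.pkl','rb'));np.set_printoptions(precision=1,suppress=True)
P=[onz(c,*p,24) for p in[(121,111),(307,110),(145,286)]];print(np.array(P),(P[1]+P[2])/2)
e=P[0]-P[1];print(np.arctan2(-e[0],e[1]),np.linalg.norm(e));e=P[0]-P[2];print(np.arctan2(e[1],e[0]),np.linalg.norm(e))
for p in[(202,175),(233,202),(232,241)]:print(onz(c,*p,30))
print('foot',[onz(c,*p,c0) for p,c0 in [((249,146),92),((304,146),92)]])
E
```

```text
[[607.1  94.3  24. ]
 [619.2 -43.1  24. ]
 [457.8  82.4  24. ]] [538.5  19.7  24. ]
0.08829085427730408 137.9432285976733
0.07943847352411552 149.71952607180668
[565.1  31.   30. ]
[545.8   6.4  30. ]
[512.6   5.7  30. ]
foot [array([597.7,  -8.2,  92. ]), array([600.4, -37. ,  92. ])]
```

Request:
play_rows:
  plan:
    - [0,-3,-15,0,0,0,-1]
    - [0,-3,-15,0,0,0,-1]
    - [0,0,-8,0,0,-0.005,-1]
    - [0,0,-4,0,0,0,-1]
    - [0,0,0,0,0,0,-1]

```text
time_s: 4.97
eef_pos: [538.5, -39.4, 61.4]
ee_rot: [-0.001, 0.999, 0.042, -0.003]
force: [-0.3, 0.1, -2.1]
grip_width: 0.221
```

Request:
play_rows:
  plan:
    - [0,1,-2,0,0,0,-1]
    - [0,0,-1,0,0,0,-1]
    - [0,0,0,0,0,0,-1]

```text
time_s: 5.22
eef_pos: [538.8, -39.2, 59.4]
ee_rot: [-0.001, 0.999, 0.041, -0.002]
force: [-0.1, 0.1, -1.0]
grip_width: 0.223
```

Request:
play_rows:
  plan:
    - [-0.3,4,0,0,0,0,-1]
    - [-0.7,8,0,0,0,0,-1]
    - [-0.7,8,0,0,0,0,-1]
    - [-0.7,8,0,0,0,0,-1]
    - [-0.7,8,0,0,0,0,-1]

```text
time_s: 5.63
eef_pos: [536.1, -1.0, 60.6]
ee_rot: [-0.0, 0.999, 0.04, -0.001]
force: [-0.5, -0.1, -1.5]
grip_width: 0.23
```

Request:
play_rows:
  plan:
    - [-0.7,8,-0.6,0,0,0,-1]
    - [-0.7,8,-0.4,0,0,0,-1]
    - [-0.7,8,-0.3,0,0,0,-1]
    - [-0.7,8,-0.3,0,0,0,-1]
    - [-0.7,8,-0.3,0,0,0,-1]

```text
time_s: 6.05
eef_pos: [532.3, 44.3, 58.9]
ee_rot: [-0.0, 0.999, 0.041, -0.0]
force: [-0.7, -2.5, 1.9]
grip_width: 0.222
```

```bash
python3 - <<'E'
from h import *
s=sense();print(s['eef_pos'],s['ee_rot'],s['force'],s['grip_width'])
c=optics.capture('wrist');cv2.imwrite('pics/w4.png',c['img'][60:320,20:400])
E
```

```text
[532.30682993  44.32190177  58.92334478] [-9.60084435e-05  9.99152810e-01  4.11513276e-02 -4.70829313e-04] [-0.74917559 -2.51558476  1.85244873] 0.22197927691531688
```

View pics/w4.png

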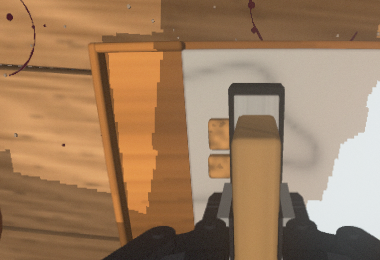

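Request:
play_rows:
  plan:
    - [-0.7,8,0.2,0,0,0,-1]
    - [-0.7,8,0,0,0,0,-1]
    - [-0.7,8,0,0,0,0,-1]
    - [-0.7,8,0,0,0,0,-1]
    - [-0.7,8,0,0,0,0,-1]

```text
time_s: 6.52
eef_pos: [528.9, 88.5, 60.1]
ee_rot: [0.0, 0.999, 0.041, 0.0]
force: [-0.2, -1.6, 14.7]
grip_width: 0.223
```

Request:
play_rows:
  plan:
    - [-0.5,5,0,0,0,0,-1]
    - [-0.3,3,0,0,0,0,-1]
    - [0,0,0,0,0,0,-1]
    - [0,0,0,0,0,0,-1]

```text
time_s: 6.85
eef_pos: [528.4, 99.8, 62.3]
ee_rot: [0.0, 0.999, 0.043, 0.001]
force: [-1.2, 0.4, -0.2]
grip_width: 0.226
```

Request:
play_rows:
  plan:
    - [0,0,5,0,0,0,-1]
    - [0,0,15,0,0,0,-1]
    - [0,-10,30,0,0,0,-1]
    - [2,-36,10,0,0,0,-1]
    - [2,-36,0,0,0,0,-1]

```text
time_s: 7.27
eef_pos: [530.3, 20.6, 123.6]
ee_rot: [-0.0, 0.999, 0.046, -0.001]
force: [0.9, 0.8, -1.5]
grip_width: 0.222
```

Request:
play_rows:
  plan:
    - [0,-36,0,0,0,0,-1]
    - [-4,-36,0,0,0,0,-1]
    - [-8,-36,0,0,0,-0.02,-1]
    - [0,0,0,0,0,0,-1]

```text
time_s: 7.6
eef_pos: [518.1, -97.5, 125.7]
ee_rot: [0.001, 0.999, 0.034, 0.001]
force: [0.7, 0.3, -1.0]
grip_width: 0.222
```

```bash
python3 - <<'E'
from h import *
s=sense();print(s['eef_pos'],s['ee_rot'],s['force'],s['grip_width'])
c=optics.capture('wrist');t=optics.capture('top');sc=optics.capture('scene')
r=lambda i,w,h:cv2.resize(i,(w,h),interpolation=cv2.INTER_CUBIC)
a=r(c['img'],400,300);b=r(t['img'][180:255,260:360],400,300);d=r(sc['img'][165:240,260:360],400,300)
pu=proj(c,[538,18,24]);print(pu)
e=r(sc['img'][200:275,210:310],400,300)
cv2.imwrite('pics/m5.png',np.vstack([np.hstack([a,b]),np.hstack([d,e])]))
E
```

```text
[518.13666733 -97.5107221  125.67528302] [1.06916083e-03 9.99429820e-01 3.37346341e-02 9.30543123e-04] [ 0.68488141  0.29595364 -0.98796536] 0.22228541089228002
[143.29559631 172.74854426]
```

View pics/m5.png

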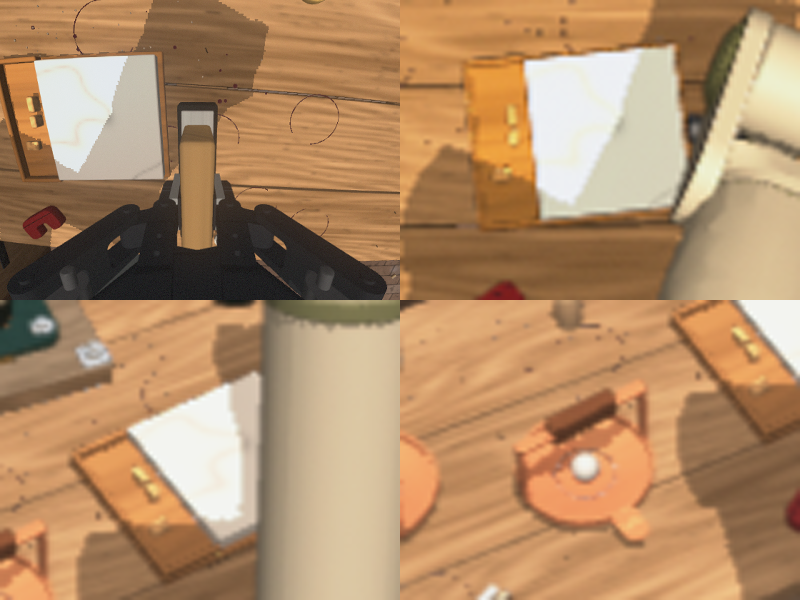

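The picture shows all three chips in the gutter (top panel at (512,115), (512,135), (503,172)) and a clear slab. Next I'll put the scraper back.

Request:
play_rows:
  plan:
    - [-12,-34,0,0,0,-0.02,-1]
    - [-13,-36,0,0,0,-0.02,-1]
    - [-13,-36,0,0,0,-0.02,-1]
    - [-13,-36,-10,0,0,-0.01,-1]
    - [-13,-36,-10,0,0,0,-1]

```text
time_s: 8.17
eef_pos: [456.9, -263.8, 106.9]
ee_rot: [-0.0, 1.0, 0.01, 0.003]
force: [0.6, -0.4, -2.6]
grip_width: 0.225
```

Request:
play_rows:
  plan:
    - [-8,-18,-15,0,0,0,-1]
    - [-4,-8,-15,0,0,0,-1]
    - [0,0,-15,0,0,0,-1]
    - [0,0,-10,0,0,0,-1]
    - [0,0,0,0,0,0,-1]

```text
time_s: 8.58
eef_pos: [444.5, -291.9, 48.4]
ee_rot: [-0.0, 1.0, 0.01, 0.003]
force: [-0.4, 0.5, -1.7]
grip_width: 0.224
```

Request:
play_rows:
  plan:
    - [0,0,-6,0,0.006,-0.01,-1]
    - [0,0,-4,0,0,0,-1]
    - [0,0,-2,0,0,0,-1]
    - [0,0,0,0,0,0,-1]

```text
time_s: 8.92
eef_pos: [446.8, -289.4, 36.8]
ee_rot: [0.0, 1.0, 0.007, -0.0]
force: [0.1, -0.3, -0.3]
grip_width: 0.224
```

Request:
play_rows:
  plan:
    - [0,0,-1.5,0,0,0,-1]
    - [0,0,-1,0,0,0,-1]
    - [0,0,0,0,0,0,-1]

```text
time_s: 9.17
eef_pos: [447.6, -289.2, 35.2]
ee_rot: [0.001, 1.0, 0.008, 0.001]
force: [-0.7, 0.0, -1.6]
grip_width: 0.224
```

Request:
play_rows:
  plan:
    - [0,0,-1,0,0,0,-1]
    - [0,0,-0.5,0,0,0,-1]
    - [0,0,0,0,0,0,-0.3]
    - [0,0,0,0,0,0,-0.1]
    - [0,0,0,0,0,0,0.2]

```text
time_s: 9.58
eef_pos: [448.3, -290.0, 35.6]
ee_rot: [0.002, 1.0, 0.008, 0.002]
force: [0.4, 0.1, 1.1]
grip_width: 0.574
```

Request:
play_rows:
  plan:
    - [0,0,3,0,0,0,0.4]
    - [0,0,15,0,0,0,0.4]
    - [0,0,35,0,0,0,0.4]
    - [0,0,40,0,0,0,0.4]
    - [0,0,40,0,0,0,0.4]

```text
time_s: 10.0
eef_pos: [444.5, -286.7, 165.9]
ee_rot: [-0.004, 1.0, 0.007, -0.004]
force: [0.5, -1.4, 0.0]
grip_width: 0.698
```

Request:
play_rows:
  plan:
    - [2,20,12,0,0,0.1,0.4]
    - [2,37,12,0,0,0.11,0.4]
    - [2,38,12,0,0,0.11,0.4]
    - [2,38,12,0,0,0.11,0.4]
    - [2,38,10,0,0,0.11,0.4]

```text
time_s: 10.42
eef_pos: [455.2, -117.6, 235.0]
ee_rot: [0.003, 0.96, 0.279, 0.001]
force: [0.1, 0.8, 0.0]
grip_width: 0.694
```

Request:
play_rows:
  plan:
    - [2,39,0,0,0,0.11,0.4]
    - [2,39,0,0,0,0.11,0.4]
    - [2,39,0,0,0,0.11,0.4]
    - [2,39,0,0,0,0.11,0.4]
    - [2,39,0,0,0,0.11,0.4]

```text
time_s: 10.83
eef_pos: [464.5, 86.1, 240.0]
ee_rot: [0.005, 0.841, 0.54, 0.006]
force: [1.4, -0.8, 0.2]
grip_width: 0.698
```

Request:
play_rows:
  plan:
    - [2,39,0,0,0,0.11,0.4]
    - [2,39,0,0,0,0.11,0.4]
    - [0,35,0,0,0,0.11,0.4]
    - [0,25,0,0,0,0.11,0.4]
    - [0,0,0,0,0,0.05,0.4]

```text
time_s: 11.25
eef_pos: [466.1, 237.4, 241.7]
ee_rot: [0.003, 0.672, 0.74, 0.009]
force: [0.7, -0.5, -0.7]
grip_width: 0.698
```

```bash
python3 - <<'E'
from h import *
import pickle
s=sense();print(s['eef_pos'],s['ee_rot'],s['joints'],s['force'],s['grip_width'])
c=optics.capture('wrist');t=optics.capture('top')
pickle.dump((c,t),open('d6.pkl','wb'))
for n,P in dict(ax0=[483,287,25],grip=[483,287,100],lip=[403,281,23],scr=[447,-290,70]).items():print(n,proj(c,P),proj(t,P))
b=cv2.resize(t['img'][205:275,355:425],(420,420),interpolation=cv2.INTER_CUBIC)
cv2.imwrite('pics/m6.png',c['img']);cv2.imwrite('pics/m6b.png',b)
E
```

```text
[466.06282356 237.389022   241.68647754] [0.00319782 0.67239447 0.74013145 0.00899387] [0.24453123 0.29015945 1.50091888 0.00480699 1.33200585 0.14760188] [ 0.68577108 -0.54628908 -0.74492233] 0.6982969177463517
ax0 [288.98158445 137.76032958] [238.87130733 228.34139024]
grip [293.9509665  144.00701739] [237.08431257 226.50024815]
lip [222.32088839 136.46907184] [240.61666004 250.02525869]
scr [232.59730381 483.12464719] [398.1474962  235.03155762]
```

View pics/m6.png

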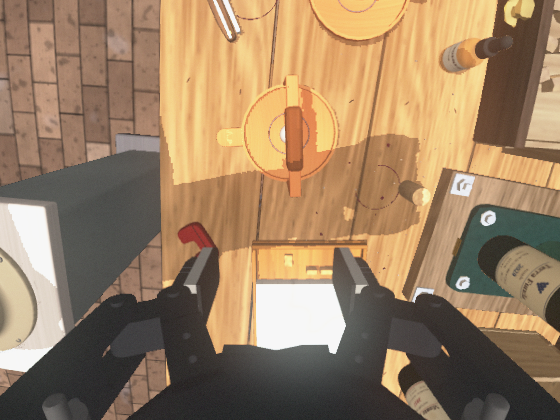

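```bash
python3 - <<'E'
from h import *
import pickle
c,t=pickle.load(open('d6.pkl','rb'));np.set_printoptions(precision=1,suppress=True)
def grip(g,x0,y0,thr):
    gg=g.max(2);m=((gg<thr)&(g[...,2].astype(int)-g[...,0]>40)).astype(np.uint8)
    n,l,st,ce=cv2.connectedComponentsWithStats(m);i=1+np.argmax(st[1:,4]);print('area',st[i],ce[i]+[x0,y0])
    P=cv2.findContours((l==i).astype(np.uint8),cv2.RETR_EXTERNAL,cv2.CHAIN_APPROX_NONE)[0][0]
    r=cv2.minAreaRect(P);return ce[i]+[x0,y0],cv2.boxPoints(r)+[x0,y0]
print(c['img'][135,293],c['img'][135,300],c['img'][135,275])
for thr in(150,190,210):
    ce,b=grip(c['img'][90:185,265:320],265,90,thr);W=np.array([onz(c,*p,100) for p in b]);print(thr,b.tolist());print(W,W.mean(0),onz(c,*ce,100))
print('corners',[onz(c,*p,100) for p in[(285,106),(301,106),(302,167),(288,168)]])
print('rim',onz(c,291,133,25),'lip',onz(c,218,138,23),'ball',onz(c,285,134,20))
print('rim L R top bot',[onz(c,*p,25) for p in[(242,133),(340,133),(291,84),(291,181)]])
print('arch ends',onz(c,292,78,85),onz(c,295,194,85))
# scraper check in top view
g=t['img'][205:275,355:425].astype(int);m=((g[...,2]>200)&(g[...,1]>180)&(g[...,0]<170)).astype(np.uint8)
n,l,st,ce=cv2.connectedComponentsWithStats(m);i=1+np.argmax(st[1:,4]);print('scr',st[i],onz(t,*(ce[i]+[355,205]),70))
E
```

```text
[ 72 117 201] [ 63 107 178] [127 213 247]
area [ 21  48  17  33 159] [293.4 162.9]
150 [[286.0, 170.0], [286.0, 138.0], [302.0, 138.0], [302.0, 170.0]]
[[478.1 261.2 100. ]
 [474.8 291.9 100. ]
 [490.  293.4 100. ]
 [493.7 262.7 100. ]] [484.2 277.3 100. ] [484.5 268.9 100. ]
area [ 19  17  26  65 573] [294.3 143.2]
190 [[283.79809951782227, 107.14489364624023], [308.1484565734863, 106.30522537231445], [310.3646049499512, 170.57363891601562], [286.0142478942871, 171.41331481933594]]
[[469.8 319.8 100. ]
 [492.3 322.8 100. ]
 [502.  262.9 100. ]
 [478.2 259.8 100. ]] [485.6 291.3 100. ] [483.3 287.8 100. ]
area [  18   16   27   66 1182] [294.3 138.2]
210 [[282.5655174255371, 106.6137924194336], [307.6551704406738, 105.13793182373047], [311.4827537536621, 170.20689392089844], [286.3931007385254, 171.68275451660156]]
[[468.7 320.2 100. ]
 [491.7 323.8 100. ]
 [503.  263.3 100. ]
 [478.6 259.6 100. ]] [485.5 291.7 100. ] [482.8 292.4 100. ]
corners [array([470.8, 320.9, 100. ]), array([485.6, 322.4, 100. ]), array([493.4, 265.6, 100. ]), array([479.8, 263.4, 100. ])]
rim [484.8 292.8  25. ] lip [397.9 278.7  23. ] ball [478.1 290.7  20. ]
rim L R top bot [array([426.5, 287.4,  25. ]), array([543.6, 298.6,  25. ]), array([478.8, 348. ,  25. ]), array([491.2, 234.3,  25. ])]
arch ends [475.6 347.6  85. ] [491.3 233.8  85. ]
scr [ 41  18   6  25 121] [ 447.2 -290.6   70. ]
```

Request:
play_rows:
  plan:
    - [5,18,-15,-0.004,0.008,0.018,0.4]
    - [6,20,-25,-0.005,0.008,0.018,0.4]
    - [5,15,-25,0,0,0,0.4]
    - [0,0,-25,0,0,0,0.4]
    - [0,0,0,0,0,0,0.4]

```text
time_s: 11.77
eef_pos: [484.8, 285.7, 151.0]
ee_rot: [0.003, 0.668, 0.744, 0.002]
force: [-0.9, -1.5, -1.3]
grip_width: 0.7
```

```bash
cat >> h.py <<'E'
from scipy.spatial.transform import Rotation as Ro
def st():
    s=sense();q=s['ee_rot'];R=Ro.from_quat([q[1],q[2],q[3],q[0]]).as_matrix();z=R[:,2]
    print('t',s['time_s'],'pos',s['eef_pos'].round(1),'yawjaw',round(float(np.arctan2(R[1,1],R[0,1])),4),'fix rx,ry',round(-z[1],4),round(z[0],4),'F',s['force'].round(1),'g',round(s['grip_width'],3))
E
python3 -c "
from h import *
st()"
```

```text
t 11.7667 pos [484.8 285.7 151. ] yawjaw 0.1085 fix rx,ry 0.001 0.0061 F [-0.9 -1.5 -1.3] g 0.7
```

```bash
python3 - <<'E'
from h import *
import pickle
c=optics.capture('wrist');np.set_printoptions(precision=1,suppress=True)
for P in([482,291,100],[402,280,23],[482,291,20]):print(proj(c,P))
cv2.imwrite('pics/m7.png',c['img']);pickle.dump(c,open('d7.pkl','wb'))
E
```

```text
[270.2 217.3]
[186.5 191.7]
[271.  188.4]
```

View pics/m7.png

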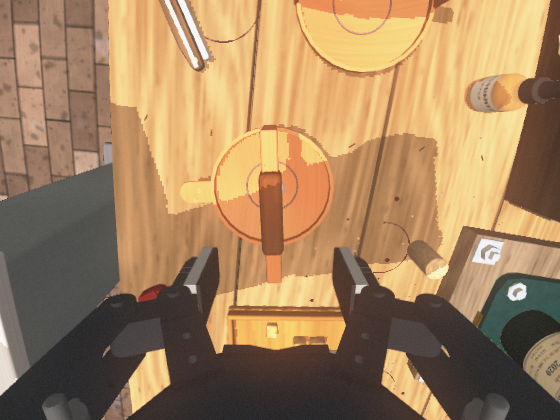

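```bash
python3 - <<'E'
from h import *
import pickle
c=pickle.load(open('d7.pkl','rb'));np.set_printoptions(precision=1,suppress=True)
a,b=onz(c,269.5,126,86),onz(c,274,282,86);e=a-b;print(a,b,(a+b)/2,np.arctan2(-e[0],e[1]))
a,b=onz(c,270.5,173,100),onz(c,272.5,253,100);e=a-b;print(a,b,(a+b)/2,np.arctan2(-e[0],e[1]))
print('rim',onz(c,272.5,186,25),'lip',onz(c,182,191,23))
E
```

```text
[475.1 352.1  86. ] [491.2 230.6  86. ] [483.1 291.3  86. ] 0.13178820770528102
[479.  322.4 100. ] [486.5 263.6 100. ] [482.7 293.  100. ] 0.12760665339997515
rim [483.1 294.7  25. ] lip [397.7 280.3  23. ]
```

Request:
play_rows:
  plan:
    - [-1,3,0,0,0.003,0.012,-0.2]
    - [-1,3,0,0,0.003,0.01,-0.2]
    - [0,0,-15,0,0,0,-0.2]
    - [0,0,-15,0,0,0,-0.2]
    - [0,0,0,0,0,0,-0.2]

```text
time_s: 12.23
eef_pos: [487.4, 291.1, 132.1]
ee_rot: [0.004, 0.661, 0.75, 0.007]
force: [-0.1, 0.8, 0.6]
grip_width: 0.398
```

```bash
python3 -c "
from h import *
st()"
```

```text
t 12.2333 pos [487.4 291.1 132.1] yawjaw 0.1266 fix rx,ry -0.0045 0.0151 F [-0.1  0.8  0.6] g 0.398
```

Request:
play_rows:
  plan:
    - [-3,0.5,0,-0.002,0.008,0.002,-0.2]
    - [-1.5,0.5,-4,-0.002,0.007,0.002,-0.2]
    - [0,0,-4,0,0,0,-0.2]
    - [0,0,0,0,0,0,-0.2]

```text
time_s: 12.57
eef_pos: [484.2, 292.4, 128.9]
ee_rot: [0.001, 0.66, 0.752, 0.003]
force: [-0.5, -0.1, -0.2]
grip_width: 0.4
```

```bash
python3 -c "
from h import *
st()"
```

```text
t 12.5667 pos [484.2 292.4 128.9] yawjaw 0.1302 fix rx,ry -0.0025 0.0052 F [-0.5 -0.1 -0.2] g 0.4
```

Request:
play_rows:
  plan:
    - [-0.7,0,-15,-0.001,0.002,0,-0.2]
    - [-0.5,0,-15,-0.001,0.002,0,-0.2]
    - [0,0,-15,0,0.001,0,-0.2]
    - [0,0,-6,0,0,0,-0.2]
    - [0,0,0,0,0,0,-0.2]

```text
time_s: 12.98
eef_pos: [484.5, 293.0, 79.2]
ee_rot: [0.001, 0.66, 0.752, 0.003]
force: [0.6, 0.1, -0.1]
grip_width: 0.399
```

```bash
python3 -c "
from h import *
st()"
```

```text
t 12.9833 pos [484.5 293.   79.2] yawjaw 0.1302 fix rx,ry -0.0024 0.0056 F [ 0.6  0.1 -0.1] g 0.399
```

Request:
play_rows:
  plan:
    - [-1,-0.5,-5,-0.002,0.006,0,-0.2]
    - [-0.5,0,-4,0,0.002,0,-0.2]
    - [0,0,-2,0,0,0,-0.2]
    - [0,0,0,0,0,0,-0.2]

```text
time_s: 13.32
eef_pos: [483.8, 292.8, 69.4]
ee_rot: [-0.001, 0.66, 0.752, 0.0]
force: [1.0, 1.4, -0.5]
grip_width: 0.401
```

```bash
python3 -c "
from h import *
st()"
```

```text
t 13.3167 pos [483.8 292.8  69.4] yawjaw 0.1303 fix rx,ry -0.0011 -0.0005 F [ 1.   1.4 -0.5] g 0.401
```

Request:
play_rows:
  plan:
    - [0,0,0,0,0,0,-0.35]
    - [0,0,0,0,0,0,-0.45]
    - [0,0,0,0,0,0,-0.52]
    - [0,0,0,0,0,0,-0.58]
    - [0,0,0,0,0,0,-0.64]
  grip_force: 40

```text
time_s: 13.73
eef_pos: [483.7, 293.0, 70.3]
ee_rot: [-0.001, 0.66, 0.752, 0.0]
force: [1.2, 1.3, -4.5]
grip_width: 0.185
```

Request:
play_rows:
  plan:
    - [0,0,0,0,0,0,-0.7]
    - [0,0,0,0,0,0,-0.8]
    - [0,0,0,0,0,0,-1]
    - [0,0,0,0,0,0,-1]
    - [0,0,0,0,0,0,-1]
  grip_force: 80

```text
time_s: 14.15
eef_pos: [483.6, 293.0, 70.0]
ee_rot: [-0.001, 0.659, 0.752, 0.0]
force: [0.0, -0.1, -1.3]
grip_width: 0.172
```

```bash
python3 -c "
from h import *
st()
s=optics.capture('scene');cv2.imwrite('pics/s8.png',s['img'])
t=optics.capture('top')
g=s['img'].astype(int)[225:265,240:275];m=((g.min(2)>150)).astype(np.uint8)
n,l,a,ce=cv2.connectedComponentsWithStats(m);print(a[1:],ce[1:]+[240,225]);
for k in ce[1:]: print(onz(s,*(k+[240,225]),20))"
```

```text
t 14.15 pos [483.6 293.   70. ] yawjaw 0.1306 fix rx,ry -0.0012 -0.0006 F [ 0.  -0.1 -1.3] g 0.172
[[13 13  5  5 13]] [[255.         240.07692308]]
[485.83060985 289.88655748  20.        ]
```

Request:
play_rows:
  plan:
    - [0,0,2,0,0,0,-1]
    - [0,0,4,0,0,0,-1]
    - [0,0,6,0,0,0,-1]
    - [0,0,6,0,0,0,-1]
    - [0,0,6,0,0,0,-1]

```text
time_s: 14.67
eef_pos: [482.8, 292.5, 94.4]
ee_rot: [-0.001, 0.66, 0.752, -0.001]
force: [0.4, 0.2, -3.6]
grip_width: 0.172
```

Request:
play_rows:
  plan:
    - [0,0,6,0,0,0,-1]
    - [0,0,6,0,0,0,-1]
    - [0,0,6,0,0,0,-1]
    - [0,0,4,0,0,0,-1]
    - [0,0,2,0,0,0,-1]

```text
time_s: 15.08
eef_pos: [483.4, 292.7, 123.0]
ee_rot: [-0.001, 0.66, 0.752, 0.0]
force: [-0.1, -0.3, -4.1]
grip_width: 0.175
```

```bash
cat >> h.py <<'E'
def ball(ns=('scene','top'),zr=None):
    p=sense()['eef_pos'];z=p[2]-70+20
    for n in ns:
        c=optics.capture(n);u,v=proj(c,[p[0],p[1],z]).astype(int);g=c['img'].astype(int)[v-12:v+13,u-14:u+15]
        m=((g.min(2)>135)&(g.max(2)-g.min(2)<70)).astype(np.uint8);k,l,a,ce=cv2.connectedComponentsWithStats(m)
        print(n,'expected',(u,v),[(a[i][4],(ce[i]+[u-14,v-12]).round(1),(onz(c,*(ce[i]+[u-14,v-12]),z)-p)[:2].round(1)) for i in range(1,k) if a[i][4]>2])
E
python3 -c "
from h import *
st();ball()"
```

```text
t 15.0833 pos [483.4 292.7 123. ] yawjaw 0.1304 fix rx,ry -0.0011 -0.0006 F [-0.1 -0.3 -4.1] g 0.175
scene expected (np.int64(253), np.int64(231)) [(np.int32(24), array([254.5, 230.5]), array([ 1.9, -3.4]))]
top expected (np.int64(236), np.int64(227)) [(np.int32(510), array([236.3, 225.6]), array([ 5.5, -0.4]))]
```

Request:
play_rows:
  plan:
    - [0.3,-1.5,1,0,0,-0.015,-1]
    - [0.6,-3,1,0,0,-0.03,-1]
    - [0.9,-4.5,1,0,0,-0.04,-1]
    - [1.2,-6,1,0,0,-0.05,-1]
    - [1.4,-7,1,0,0,-0.05,-1]

```text
time_s: 15.6
eef_pos: [486.9, 269.9, 126.3]
ee_rot: [-0.001, 0.73, 0.683, -0.001]
force: [0.0, -0.5, -2.7]
grip_width: 0.172
```

Request:
play_rows:
  plan:
    - [1.5,-7.5,1,0,0,-0.05,-1]
    - [1.5,-7.5,1,0,0,-0.05,-1]
    - [1.5,-7.5,0,0,0,-0.05,-1]
    - [1.5,-7.5,0,0,0,-0.05,-1]
    - [1.5,-7.5,0,0,0,-0.05,-1]

```text
time_s: 16.02
eef_pos: [494.2, 229.4, 127.3]
ee_rot: [-0.002, 0.816, 0.578, -0.002]
force: [0.1, -0.6, -4.1]
grip_width: 0.176
```

```bash
python3 -c "
from h import *
st();ball()"
```

```text
t 16.0167 pos [494.2 229.4 127.3] yawjaw -0.3382 fix rx,ry -0.0009 -0.0062 F [ 0.1 -0.6 -4.1] g 0.176
scene expected (np.int64(270), np.int64(221)) [(np.int32(21), array([271., 221.]), array([ 0.4, -3.4]))]
top expected (np.int64(253), np.int64(223)) [(np.int32(353), array([250.2, 217.7]), array([22. , 12.5])), (np.int32(20), array([266.4, 215. ]), array([ 31., -46.])), (np.int32(118), array([256.6, 233.1]), array([-33.5, -10.2]))]
```

Request:
play_rows:
  plan:
    - [0.8,-4,0,0,-0.002,-0.04,-1]
    - [1.2,-6,0,0,-0.002,-0.05,-1]
    - [1.5,-7.5,0,0,-0.001,-0.05,-1]
    - [1.5,-7.5,0,0,0,-0.05,-1]
    - [1.5,-7.5,0,0,0,-0.05,-1]

```text
time_s: 16.53
eef_pos: [500.1, 197.4, 126.6]
ee_rot: [-0.001, 0.88, 0.475, -0.001]
force: [-0.2, -0.1, -4.0]
grip_width: 0.173
```

Request:
play_rows:
  plan:
    - [1.5,-7.5,0,0,0,-0.05,-1]
    - [1.5,-7.5,0,0,0,-0.05,-1]
    - [1.5,-7.5,0,0,0,-0.05,-1]
    - [1.5,-7.5,0,0,0,-0.05,-1]
    - [1.5,-7.5,0,0,0,-0.05,-1]

```text
time_s: 16.95
eef_pos: [507.2, 159.9, 126.0]
ee_rot: [-0.002, 0.933, 0.359, -0.001]
force: [-0.7, 0.0, -2.3]
grip_width: 0.176
```

```bash
python3 -c "
from h import *
st();ball(['scene'])"
```

```text
t 16.95 pos [507.2 159.9 126. ] yawjaw -0.8371 fix rx,ry -0.0033 -0.0032 F [-0.7  0.  -2.3] g 0.176
scene expected (np.int64(287), np.int64(211)) [(np.int32(22), array([288.3, 211.8]), array([-0.9, -3.2]))]
```

Request:
play_rows:
  plan:
    - [0.8,-4,0,-0.001,-0.001,-0.03,-1]
    - [1.3,-6,0.3,-0.001,-0.001,-0.04,-1]
    - [1.7,-7.5,0.3,-0.001,-0.001,-0.045,-1]
    - [1.7,-7.5,0.3,0,0,-0.045,-1]
    - [1.7,-7.5,0.3,0,0,-0.045,-1]

```text
time_s: 17.42
eef_pos: [514.0, 127.9, 126.7]
ee_rot: [-0.001, 0.965, 0.261, -0.0]
force: [0.6, 0.6, -3.5]
grip_width: 0.174
```

Request:
play_rows:
  plan:
    - [1.7,-7.5,0.3,0,0,-0.04,-1]
    - [1.7,-7.5,0.3,0,0,-0.04,-1]
    - [1.7,-7.5,0.3,0,0,-0.04,-1]
    - [1.7,-7.5,0.3,0,0,-0.04,-1]
    - [1.7,-7.5,0.3,0,0,-0.04,-1]

```text
time_s: 17.83
eef_pos: [522.4, 91.3, 127.9]
ee_rot: [-0.001, 0.987, 0.164, -0.001]
force: [0.3, 0.9, -3.8]
grip_width: 0.172
```

```bash
python3 -c "
from h import *
st();ball(['scene'])"
```

```text
t 17.8333 pos [522.4  91.3 127.9] yawjaw -1.2419 fix rx,ry -0.002 -0.002 F [ 0.3  0.9 -3.8] g 0.172
scene expected (np.int64(303), np.int64(201)) [(np.int32(19), array([304. , 201.8]), array([-1.1, -2.1]))]
```

Request:
play_rows:
  plan:
    - [0.8,-4,0.2,-0.001,-0.001,-0.02,-1]
    - [1.4,-6.5,0.2,-0.001,-0.001,-0.03,-1]
    - [1.6,-7.5,0.2,0,0,-0.03,-1]
    - [1.6,-7.5,0.2,0,0,-0.03,-1]
    - [1.6,-7.5,0.2,0,0,-0.03,-1]

```text
time_s: 18.3
eef_pos: [529.7, 57.1, 128.8]
ee_rot: [0.0, 0.996, 0.091, -0.0]
force: [-0.8, 0.6, -3.4]
grip_width: 0.178
```

Request:
play_rows:
  plan:
    - [1.6,-7.5,0.2,0,0,-0.025,-1]
    - [1.5,-7,0.2,0,0,-0.025,-1]
    - [1.2,-5.5,0,0,0,-0.02,-1]
    - [0.8,-4,0,0,0,-0.01,-1]
    - [0.5,-2.5,0,0,0,0,-1]

```text
time_s: 18.72
eef_pos: [536.3, 26.1, 129.2]
ee_rot: [0.0, 0.999, 0.045, 0.0]
force: [0.0, 0.7, -2.9]
grip_width: 0.172
```

Request:
play_rows:
  plan:
    - [0.2,-1,0,0,0,0,-1]
    - [0,0,0,0,0,0,-1]
    - [0,0,0,0,0,0,-1]

```text
time_s: 18.97
eef_pos: [536.5, 24.5, 129.2]
ee_rot: [0.0, 0.999, 0.045, -0.0]
force: [0.1, 0.4, -4.0]
grip_width: 0.174
```

```bash
python3 -c "
from h import *
st();ball(['scene'])
s=optics.capture('top');
g=s['img'][150:290,250:400];cv2.imwrite('pics/f.png',cv2.resize(g,None,fx=5,fy=4.2))"
```

```text
t 18.9667 pos [536.5  24.5 129.2] yawjaw -1.4813 fix rx,ry 0.0001 -0.0001 F [ 0.1  0.4 -4. ] g 0.174
scene expected (np.int64(318), np.int64(192)) [(np.int32(22), array([329.8, 182.7]), array([ 23.9, -59.6])), (np.int32(83), array([329.2, 198. ]), array([-38.5, -21.2])), (np.int32(12), array([306.2, 203.4]), array([-26. ,  61.8]))]
```

Request:
play_rows:
  plan:
    - [0.5,-2,0,0,0,-0.003,-1]
    - [0.5,-2,0,0,0,-0.003,-1]
    - [0.3,-1.5,0,0,0,0,-1]
    - [0,-0.5,0,0,0,0,-1]
    - [0,0,0,0,0,0,-1]

```text
time_s: 19.48
eef_pos: [537.8, 18.7, 129.2]
ee_rot: [0.0, 0.999, 0.042, -0.0]
force: [-0.7, -0.3, -3.8]
grip_width: 0.174
```

Request:
play_rows:
  plan:
    - [0,0,0,0,0,0,-1]
    - [0,0,0,0,0,0,-1]
    - [0,0,0,0,0,0,-1]
    - [0,0,0,0,0,0,-1]
    - [0,0,0,0,0,0,-1]

```text
time_s: 19.9
eef_pos: [537.8, 18.7, 129.2]
ee_rot: [-0.0, 0.999, 0.042, -0.0]
force: [-0.6, -0.4, -3.2]
grip_width: 0.174
```

```bash
python3 -c "
from h import *
st()
p=sense()['eef_pos'];f=p[2]-70
for n in('scene','wrist'):
    c=optics.capture(n);g=c['img'].astype(int)
    for nm,P in dict(ball=[p[0],p[1],f+20],handle=[p[0],p[1],f+100],lip=[p[0]-6.7,p[1]+79.7,f+23]).items():print(n,nm,proj(c,P).round(1))
    if n=='scene':
        s=g[...,2]-g[...,0];u,v=proj(c,[p[0],p[1],f+20]).astype(int)
        print('R-B rows',v-9,'..  cols',u-14)
        for y in range(v-9,v+10):print(y,*('%4d'%k for k in s[y,u-14:u+15]))
"
```

```text
t 19.9 pos [537.8  18.7 129.2] yawjaw -1.4864 fix rx,ry -0.0 -0.0001 F [-0.6 -0.4 -3.2] g 0.174
scene ball [319.7 191.7]
scene handle [321.3 175.6]
scene lip [300.3 199.9]
R-B rows 182 ..  cols 305
182   65   66   66   69   84   97   92   82   54   29   22   22   22   23   25   27   29   32   33   36   45   44   50   52   53   55   56   56   56
183   67   67   69   82   89   83   94  100   80   41   23   21   22   24   28   30   31   34   36   42   47   50   52   53   53   55   55   56   57
184   66   70   84   90   94   97  110  117  111   65   27   21   22   23   25   26   29   38   43   45   49   51   50   51   51   52   52   52   52
185   74   92   92   95  110  114  116  117  117   86   42   23   22   24   24   25   31   36   37   38   40   42   43   45   46   46   47   47   47
186   87   95   95  107  115  116  117  117  117  110   60   27   23   23   24   26   31   34   36   37   37   39   39   40   42   43   42   43   43
187   98   90  105  113  115  117  117  116  117  112   69   33   25   25   26   29   31   33   35   37   37   38   38   39   41   41   42   43   42
188   95
[... 1304 characters left out ...]
 53   54   54   55   56   56
197  115  116  116  113  111  111  110  110  105   96   97   53   30   30   34   37   39   41   45   45   47   49   51   52   53   54   55   56   57
198  116  116  117  116  112  111  111  110  109  106   91   47   28   31   34   36   40   42   43   46   47   48   51   52   53   53   56   56   57
199  118  117  117  114  112  111  111  110  110  109  102   62   32   30   34   36   39   42   44   45   47   49   51   53   52   54   56   56   56
200  118  112  108   94  100  109  110  110  110  109  104   64   33   31   35   36   39   41   43   45   46   47   50   52   54   55   56   57   57
wrist ball [277.3 225.4]
wrist handle [278.3 291.8]
wrist lip [163.  226.7]
```

```bash
python3 -c "
from h import *
c=optics.capture('wrist');g=c['img'].astype(int)
s=g[...,2]-g[...,0]
for y in range(170,262,5):print(y,*('%4d'%k for k in s[y,218:340:5]))
m=((s<60)&(g.min(2)>60)).astype(np.uint8)[170:265,218:340];k,l,a,ce=cv2.connectedComponentsWithStats(m)
for i in range(1,k):
  if a[i][4]>8:
    q=ce[i]+[218,170];print(a[i],q,onz(c,*q,79).round(1))
# lip: direction from copper mask extreme on the left near lip
hs=g[...,2]-g[...,0]
print([ (u,hs[227,u]) for u in range(130,215,5)])
"
```

```text
170  135  134  136  135  135  133  135  136  137  127  135  135  136  137  130  134  133  135  132  132  131  132  130  131   24
175  138  136  138  136  136  139  139  138  136  127  138  139  136  137  128  138  135  137  132  134  134  131  135  132  130
180  138  138  135  139  136  137  137  138  138  132  137  140  139  138  131  136  135  140  133  135  134  130  134  134  132
185  140  142  136  138  138  135  140  137  139  130  138  142  138  139  128  139  135  139  137  135  136  135  136  136  132
190  139  140  140  140  137  138  138  138  139  131  136  140  139  139  129  137  135  138  135  136  138  132  136  133  132
195  143  140  142  138  139  141  138  139   72  128  141  142  143  138  133   68  141  140  135  136  137  135  137  137  134
200  143  143  139  139  140  141  135  140  142  133  141  140  141  142  133  142  139  138  135  139  140  138  139  139  136
205  140  144  141  141  140  142  124  144  142  136  139  140  141  141  134  141  141  100  138  139  139  140  141  139  138
210  143  143  140  140  143   42  144  143  146  135  141  141  143
[... 1165 characters left out ...]
3   79   54   22   23   36   39  140  141  123  123  122
260  146  146  143   33   26   25   19   19   52   69   79   80   74   79   78   49   23   24   34   37   61  118  121  124  137
[ 23  23  21  72 323] [249.76780186 244.0495356 ] [521.7  37.2  79. ]
[ 72  23  21  72 328] [300.87195122 244.51219512] [524.4   0.6  79. ]
[(130, np.int64(102)), (135, np.int64(100)), (140, np.int64(134)), (145, np.int64(118)), (150, np.int64(136)), (155, np.int64(122)), (160, np.int64(139)), (165, np.int64(140)), (170, np.int64(144)), (175, np.int64(143)), (180, np.int64(145)), (185, np.int64(145)), (190, np.int64(146)), (195, np.int64(145)), (200, np.int64(145)), (205, np.int64(148)), (210, np.int64(146))]
```

```bash
python3 -c "
from h import *
print(ctrl.finish_job());st()"
```

```text
the job is handed in; nothing more can be done
None
the job is handed in; nothing more can be done
```

The job was handed in at about 20 s of the 72 s limit. The chips are off the slab and the dish is held still and level above it, but I couldn't see the ball directly at the end.

**What I did**
- **Chips:** I wiped all three off with the scraper, and a picture afterwards showed them in the gutter with the slab clear. Near the end of the wipe the force briefly rose to about 15 N.
- **Scraper:** I first gripped it about 12 mm too high and dragged it roughly 8 mm, so I regripped it lower before using it. It now stands near where it started; in the top camera its grip was where an upright scraper's would be.
- **Dish:** I lifted the rightmost dish by its handle, carried it over the slab and turned it a quarter turn clockwise.

**Last checks**
- **Position:** the gripper, centred on the dish handle, is about 1 mm from my estimate of the slab centre, (538, 18) mm.
- **Direction:** the dish's heading is within 0.01 rad of square to the gutter, working from the gripper's heading. My readings of the dish and board angles were good to about 0.01 rad; I did not measure the lip itself at the end.
- **Level:** the gripper tilt reads under 0.001 rad.
- **Height:** the foot is about 35 mm above the slab.

**Not confirmed**
- **Ball:** the camera last saw it within a few millimetres of the middle at 17.8 s, before the last 75 mm of travel. In the final views the handle and arm hide the middle of the dish. No ball shows in the visible parts, which fits it still being centred.

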